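# Dock a soil sample tin along the fence rail

### The arm

A 7-joint arm with a two-finger parallel gripper is mounted at the origin on the work surface. World frame = base frame: x ahead of the robot, y to its left, z up, the work surface at z = 0. Lengths are in m, angles in degrees, forces in N, time in s.
With the tool pointing down it reaches from about 0.35 to 0.9 m from the base axis. Payload 7.2 kg.
Tool frame: the origin (TCP) lies at the very end of the fingers, on their centre line; the grasp point (between the pads) lies 19 mm behind it; z points along the fingers, y is the direction in which the jaws open and shut (so a half turn about z gives the same grasp; the last joint's range is limited). The gripper opens to 85 mm and grips with 20 to 120 N. Pads are 22 mm wide; open, the fingers measure 114 mm over their backs; the gripper's body (76 mm by 85 mm) begins 54 mm behind the grasp point. The pads swing forward as they close: fully open they stand 13 mm farther back than shut.
Start: joints at [-69.912, 23.554, -0.728, 91.456, 0.321, 64.991, -4.71], TCP at [0.254, 0.571, 0.231] pointing down, gripper open.
Joint ranges: [-169.25, 169.25], [-16.82, 113.86], [-84.01, 82.57], [7.8, 145.47], [-59.2, 239.2], [7.22, 106.19], [-163.78, 163.78]. Speed limits (degrees/s): [136.94, 136.94, 172.46, 172.46, 180, 180, 180].

### API

Orientations are given as [roll, pitch, yaw] about the fixed x, y, z axes, in that order (R = Rz(yaw) Ry(pitch) Rx(roll)).
In Python, from cell import ctrl gives the robot as it stands.
- The arm moves only by the tool send_rows, never from a script. Its arguments are lists of equal length, an entry for each row: "fingers": the closure, from 0 (fully open) to 1 (shut); "dp": the shift along the tool's x, y, z in mm, a list of three; "yaw": the turn about the tool's z in rad. In form: {"fingers": [fingers, ...], "dp": [[x, y, z], ...], "yaw": [yaw, ...]}. A call has 1 to 20 rows; each row shifts and turns the commanded pose from where the row before left it, along the tool's axes as they then stand; what a row does not reach is not made up. A row lasts 1/10 s, in which the tool goes at most 50 mm and 8.59 degrees, less where a joint would pass 70% of its speed; a pose out of reach is approached as far as the arm can. A call with a gripper value outside its range is refused whole. The fingers move at their own pace and stop on an object; "newtons" is the grip in N (left out, the last holds). Time passes only in rows, so rows that do not move let the fingers close. It gives the time, the measured TCP pose, the force and the opening at its end, in the units of the state.
- ctrl.sense(): the state, without advancing time (a new reading comes with each control period).
- ctrl.get_image(name): name is "side" or "top" or "wrist"; returns a dict with "color" (480x640x3 uint8, red, green, blue), "z_map" (480x640 float32, m along the optical axis (not along the pixel's ray), 0 where there is no reading), "mtx" (3x3 intrinsics, pixels), "k1" (the pictures are not rectified: a ray, as slopes to the right and down, at radius r is drawn at 1 + k1 r^2 times it, then the intrinsics apply), "camera_from_world" (4x4, takes a point from world to camera coordinates). Camera axes: x right, y down, z forward; pixel columns grow to the right and rows downward; lengths in m; the calibration is good to about 2 mm. A picture is of the moment at which its call begins.
- ctrl.finish_job(): hands the job in, once; it reports no verdict.
The state is a dict: "time": time; "joint_positions": joint angles; "joint_velocities": joint speeds; "tau": joint torques, N m; "position": TCP position; "tool_rot": TCP orientation; "ft_force": force on the tool from outside, world axes, zero at the start; "ft_torque": the same for the moment, N m; "finger_gap": opening from 0.0 (shut) to 1.0 (fully open).
Only numpy, scipy, OpenCV 4.12 (cv2) and the standard library are available. Lean on these libraries where they do the work, as an engineer would, in place of code of your own. Each camera call takes 0.05 s, during which the arm holds its last target. There are 200 camera calls.

### The job

Push the big round sample tin up against the metal fence rail, at the end away from the stop, then keep it on the bench and against the rail while you slide it along to the clamped stop. Feel for the stop: press the tin home against it gently, steadily for a second at about 10 newtons, never over 25 newtons because the thin tin dents, so that the stop's little contact pin is pushed in; then let go and leave the tin resting there with the pin still in. Leave the other things on the bench alone.

Things in the scene. Friction and masses are not known exactly. Their poses are not given: they have to be found in the camera images.
- tin: the big round lidded bare-metal sample tin, upright, too wide to grip: 90 mm in diameter, 46 mm high, side wall straight up to 42 mm, 280 to 460 g, dents above 25 N. Origin at the centre of its underside, z up; x and y turn with it. Starts 20 to 55 mm clear of the rail, at the end away from the stop. Sliding takes 1 to 5 N, in jerks up to 10 N
- fence: straight metal fence rail fixed to the bench: 520 mm long, 32 mm high, 12 mm thick, with a 6 mm high foot behind (42 mm deep in all). Origin at bench level on the middle of its upright guiding face; y along the rail towards the stop, x into the rail, away from the tin, z up. The tin touches the face when its centre is at x = -0.045 in this frame
- stop_zone (a point): mid-point, at bench level on the rail's face, of where the dark steel stop block may be clamped: its flat front face (looking to the rail's -y) lies anywhere within 45 mm either way along y, not measured: feel for it. Block 30 mm along y, 5 to 90 mm out from the face, 43 mm high (64 at its black knob on the rail). It is rigid: force rises about 20 N per mm
- pin (a joint): small brass contact pin, 12 mm across, in the stop block's front face, 45 mm out from the rail's face, 22 mm above the bench. Value in m: 0 = out (4 mm proud of the block), 0.004 = pushed in flush. A weak spring (0.2 to 0.5 N) pushes it out; the tin's friction on the bench holds against it
- small_tin_a: one of two small bare-metal lidded tins, 50 mm in diameter, 33 mm high, standing on the robot's side of the sliding lane; origin at the centre of its underside; a bystander, leave alone
- small_tin_b: one of two small bare-metal lidded tins, 50 mm in diameter, 33 mm high, standing on the robot's side of the sliding lane; origin at the centre of its underside; a bystander, leave alone
- sieve: round open steel pan, 100 mm in diameter, 45 mm high, beyond the rail; origin at the centre of its underside; a bystander
- wash_bottle: white plastic wash bottle, 76 mm in diameter, about 205 mm high with a bent spout, beyond the rail; origin at the centre of its underside; a bystander
- spatula: spatula, 200 mm long, lying on the bench to the robot's left along its own x; a bystander
- dish: white ceramic dish, 90 mm in diameter, 22 mm high, to the robot's right; origin at the centre of its underside; a bystander
There are look-alikes about, which are no part of the job. Leave any yellow look-alike of the tin alone.

How it is judged:
By the outcome, as a careful person would: the job done as asked, in the order asked, and still so for the second after the job is handed in, with the robot touching nothing.
It also fails if it takes over 72 s, if anything falls off the work surface, if the arm or the gripper's body presses on something with over 40 N, if the wrist force passes 120 N, or if a joint passes its speed limit or range.

## Working session

There is one attempt and no reset: what is moved stays moved. The work goes in short steps, Python scripts to look and compute and a tool call to move; the robot and the scene stay as the last step left them, time stands still between calls to the robot, and variables do not carry over. Pictures are saved under pics/ and viewed, about 8 in all and at most 12, crops included, and the job is handed in when it is done.

Besides the shell and the picture viewer there is one more tool, called after ">>>" as name(argument=value, ...) on one line, values as JSON. send_rows: Moves the arm, as the interface text tells. Its arguments: {"type":"object","properties":{"fingers":{"type":"array","items":{"type":"number"}},"dp":{"type":"array","items":{"type":"array","items":{"type":"number"}}},"yaw":{"type":"array","items":{"type":"number"}},"newtons":{"type":"number"}},"required":["fingers","dp","yaw"]}

```bash
mkdir -p pics; cat > h.py <<'E'
from cell import ctrl
import numpy as np, cv2
def grab(name):
    d=ctrl.get_image(name); np.savez(f'pics/{name}.npz',**{k:np.asarray(v) for k,v in d.items()})
    return d
def ray(d,u,v):
    K=np.array(d['mtx'],float);k1=float(d['k1'])
    p=np.array([(u-K[0,2])/K[0,0],(v-K[1,2])/K[1,1]]);q=p.copy()
    for _ in range(20): q=p/(1+k1*(q@q))
    return np.array([q[0],q[1],1.])
def cam(d):
    T=np.array(d['camera_from_world']);R=T[:3,:3];return R,-R.T@T[:3,3]
def onplane(d,u,v,z):
    R,o=cam(d);r=R.T@ray(d,u,v);return o+r*(z-o[2])/r[2]
def bydepth(d,u,v):
    R,o=cam(d);return o+R.T@ray(d,u,v)*float(d['z_map'][int(round(v)),int(round(u))])
E
python3 - <<'E'
from h import *
for n in('top','side'):
    d=grab(n);cv2.imwrite(f'pics/{n}0.png',d['color'][:,:,::-1]);print(n,d['k1'],cam(d)[1])
s=ctrl.sense();print(s['position'],s['tool_rot'],s['ft_force'],s['finger_gap'],s['time'])
E
```

```text
top -0.1348587704936803 [ 0.40512042 -0.01127528  1.27030267]
side 0.03788164325892454 [-0.05092723 -1.29034674  0.85714327]
[0.25402247 0.57056155 0.2305412 ] [-1.79917406e+02  4.69598342e-03  1.56002484e+02] [ 0.86083987  0.3047069  -0.55136078] 1.0007432200066155 0.1
```

View pics/top0.png

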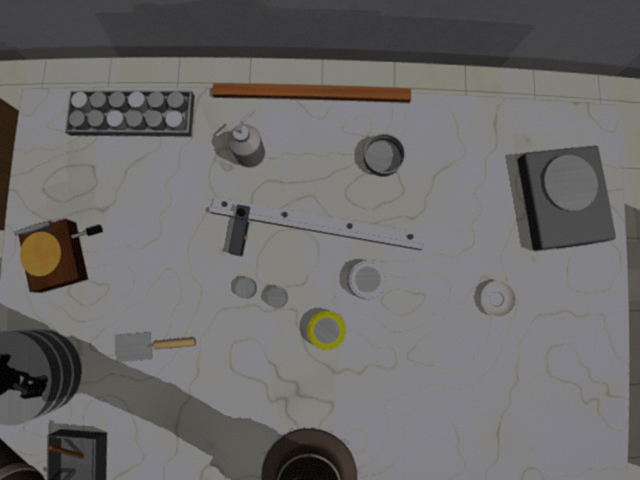

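View pics/side0.png

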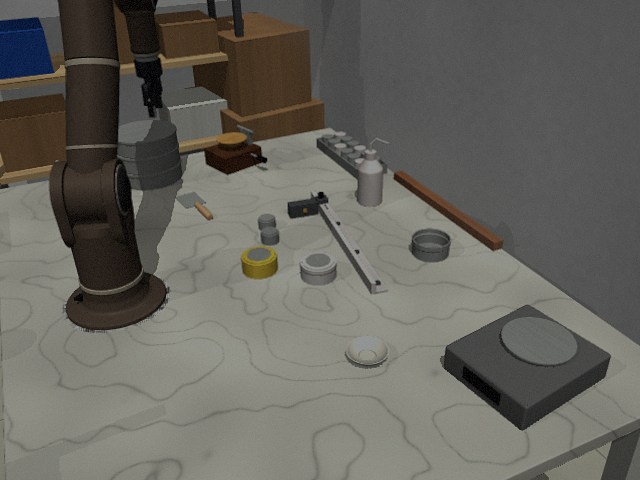

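Top view: the bare tin is at (366,279), the yellow look-alike at (326,329), and the small tins at (244,287) and (274,296). The rail runs from (208,208) to (422,246), with the stop block at about (238,232). Next I'll measure them from the height map.

```bash
cat >> h.py <<'E'
def cloud(d):
    K=np.array(d['mtx'],float);k1=float(d['k1']);v,u=np.mgrid[0:480,0:640]
    p=np.stack([(u-K[0,2])/K[0,0],(v-K[1,2])/K[1,1]],-1);q=p.copy()
    for _ in range(20): q=p/(1+k1*(q**2).sum(-1,keepdims=True))
    R,o=cam(d);z=np.asarray(d['z_map'])[...,None]
    return o+(np.concatenate([q,np.ones_like(q[...,:1])],-1)*z)@R
def blobs(P,lo,hi,x0=.2,x1=.75,y0=-.35,y1=.4,amin=60):
    m=((P[...,2]>lo)&(P[...,2]<hi)&(P[...,0]>x0)&(P[...,0]<x1)&(P[...,1]>y0)&(P[...,1]<y1)).astype(np.uint8)
    n,l,st,c=cv2.connectedComponentsWithStats(m)
    return [(l==i,st[i],c[i]) for i in range(1,n) if st[i,4]>=amin]
E
python3 - <<'E'
from h import *
d=dict(np.load('pics/top.npz'));P=cloud(d)
print('bench z',np.median(P[300:420,400:460,2]), 'mm/px',1.27/d['mtx'][0,0])
for m,st,c in blobs(P,.015,.3):
    pts=P[m];h=np.percentile(pts[:,2],90);top=pts[pts[:,2]>h-.008]
    cnt=max(cv2.findContours(m.astype(np.uint8),0,1)[0],key=len)
    mr=cv2.minAreaRect(top[:,:2].astype(np.float32))
    cc,r=cv2.minEnclosingCircle(top[:,:2].astype(np.float32))
    print(c.round(),st[4],'h',h.round(4),'mid',top.mean(0).round(4),'circ',np.round(cc,4),round(r,4),'rect',[np.round(a,4) for a in mr])
im=d['color'][180:350,190:450,::-1];cv2.imwrite('pics/crop.png',cv2.resize(np.clip(im*1.6,0,255).astype(np.uint8),None,fx=3,fy=3,interpolation=cv2.INTER_CUBIC))
E
```

```text
bench z 0.00046394299108165615 mm/px 0.002411258372681047
[246. 157.] 321 h 0.1182 mid [0.7463 0.1681 0.1172] circ [0.7473 0.1678] 0.0227 rect [array([0.7449, 0.1678]), array([0.0452, 0.0099]), np.float64(89.1634)]
[381. 170.] 124 h 0.0472 mid [ 0.7337 -0.1571  0.0447] circ [ 0.7482 -0.1602] 0.0422 rect [array([ 0.7361, -0.1599]), array([0.0843, 0.0243]), np.float64(88.2549)]
[290. 229.] 1936 h 0.0466 mid [0.5786 0.1763 0.0459] circ [ 0.5483 -0.0207] 0.2247 rect [array([ 0.5488, -0.023 ]), array([0.44  , 0.1174]), np.float64(81.6737)]
[366. 280.] 1177 h 0.049 mid [ 0.4687 -0.1242  0.0458] circ [ 0.4691 -0.1248] 0.045 rect [array([ 0.4685, -0.1247]), array([0.0875, 0.0873]), np.float64(19.1904)]
[245. 288.] 364 h 0.0355 mid [0.4418 0.161  0.0323] circ [0.4423 0.161 ] 0.0253 rect [array([0.4413, 0.1614]), array([0.047 , 0.0495]), np.float64(1.3271)]
[276. 297.] 360 h 0.0357 mid [0.4222 0.0854 0.0326] circ [0.4223 0.0856] 0.025 rect [array([0.4225, 0.0864]), array([0.0468, 0.0474]), np.float64(1.7543)]
[326. 330.] 1139 h 0.0487 mid [ 0.3491 -0.0332  0.0457] circ [ 0.3495 -0.0335] 0.044 rect [array([ 0.3495, -0.0326]), array([0.0847, 0.0846]), np.float64(46.3864)]
[175. 343.] 264 h 0.0219 mid [0.3057 0.3244 0.0186] circ [0.306  0.3266] 0.0499 rect [array([0.3055, 0.3265]), array([0.0192, 0.0994]), np.float64(7.8423)]
```

View pics/crop.png

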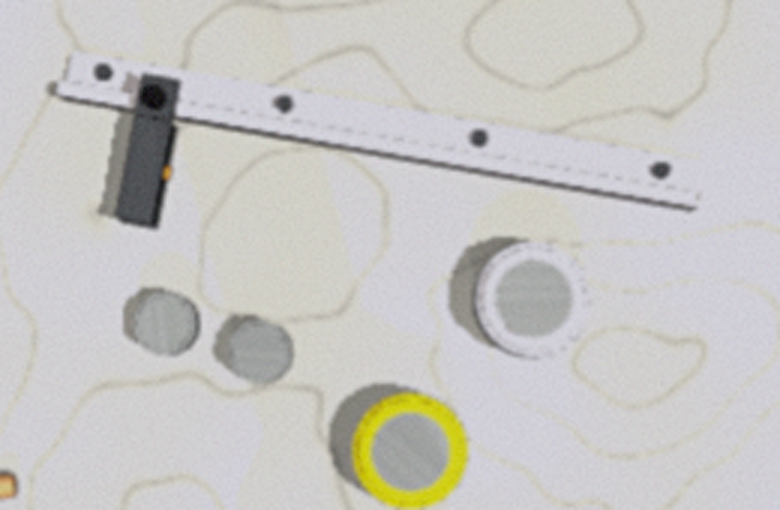

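The crop shows the rail face's lower edge running from (60,95) to (693,208), the pin at (167,173), and a clear lane with both small tins to its left. Now I'll fit the rail and stop frame.

```bash
python3 - <<'E'
from h import *
d=dict(np.load('pics/top.npz'));P=cloud(d);g=cv2.cvtColor(d['color'],cv2.COLOR_RGB2GRAY).astype(float)
# top front edge of rail: strongest bright->dark step going down each column
pts=[]
for u in range(255,418):
    v0=97/3+180+(u-210)*113/633
    v=np.arange(int(v0)-5,int(v0)+7);s=g[v,u];k=np.argmin(np.diff(s))
    num=np.diff(s)[max(k-1,0):k+2];w=np.clip(-num,0,None)
    pts.append(onplane(d,u,(v[max(k-1,0):k+2]+.5)[:len(w)]@w/w.sum(),.032))
pts=np.array(pts)
vx,vy,x0,y0=cv2.fitLine(pts[:,:2].astype(np.float32),cv2.DIST_HUBER,0,.001,.001).ravel()
Y=np.array([vx,vy]);Y*=np.sign(Y[1]);X=np.array([Y[1],-Y[0]]);c=np.array([x0,y0])
print('Y',Y,'ang',np.degrees(np.arctan2(Y[1],Y[0])),'res',np.std((pts[:,:2]-c)@X))
T=np.array([.4689,-.1245]);print('tin rail x',(T-c)@X)
o=c-X*0
np.savez('rail.npz',Y=Y,X=X,c=c)
f=lambda p:(((np.array(p)-c)@X).round(4),((np.array(p)-c)@Y).round(4))
print('c',c,'tin',f(T),'a',f([.4421,.161]),'b',f([.4223,.0856]),'yellow',f([.3493,-.0334]))
for uv,z in (((175,125),.043),((160,226),.043),((116,216),.043)):  # block top corners from crop
    print('blk',f(onplane(d,190+uv[0]/3,180+uv[1]/3,z)[:2]))
print('pin',f(onplane(d,190+167/3,180+173/3,.022)[:2]))
print('rail ends',f(onplane(d,190+693/3,180+207/3,.032)[:2]),f(onplane(d,190+60/3,180+94/3,.032)[:2]))
m=(P[...,2]>.037)&(P[...,2]<.05);q=P[m][:,:2]-c;q=np.c_[q@X,q@Y];q=q[(q[:,0]>-.1)&(q[:,0]<-.01)&(q[:,1]>.05)];print('blk cloud x',q[:,0].min(),q[:,0].max(),'y',np.percentile(q[:,1],[1,5,95,99]))
m=(P[...,2]>.026)&(P[...,2]<.037);q=P[m][:,:2]-c;q=np.c_[q@X,q@Y];q=q[(abs(q[:,0])<.03)&(abs(q[:,1])<.2)];print('rail cloud x',np.percentile(q[:,0],[1,5,50,95,99]))
E
```

```text
Y [0.14737512 0.98908067] ang 81.525154 res 0.0003034409042158329
tin rail x -0.09586194392165183
c [ 0.57677215 -0.05099833] tin (np.float64(-0.0959), np.float64(-0.0886)) a (np.float64(-0.1644), np.float64(0.1898)) b (np.float64(-0.1729), np.float64(0.1123)) yellow (np.float64(-0.2276), np.float64(-0.0161))
blk (np.float64(-0.0106), np.float64(0.2091))
blk (np.float64(-0.091), np.float64(0.2054))
blk (np.float64(-0.0894), np.float64(0.241))
pin (np.float64(-0.0469), np.float64(0.2113))
rail ends (np.float64(-0.0018), np.float64(-0.2054)) (np.float64(-0.0005), np.float64(0.3066))
blk cloud x -0.09885612558965876 -0.01024819847314671 y [0.21274129 0.21393134 0.56006987 0.63978808]
rail cloud x [-0.00139905 -0.00086952  0.00454962  0.01033595  0.01111938]
```

>>> send_rows(fingers=[1, 1, 1, 1, 1, 1, 1, 1, 1, 1, 1, 1, 1, 1, 1, 1, 1, 1, 1, 1], dp=[[0, 0, 0], [0, 0, 0], [-13, -30, 0], [-13, -30, 0], [-13, -30, 0], [-13, -30, 0], [-13, -30, 0], [-13, -30, 0], [-13, -30, 0], [-13, -30, 0], [-13, -30, 0], [-13, -30, 0], [-13, -30, 0], [-13, -30, 0], [-13, -30, 0], [-13, -30, 0], [-13, -30, 0], [-13, -30, 0], [-13, -30, 0], [-13, -30, 0]], yaw=[-0.135, -0.135, 0, 0, 0, 0, 0, 0, 0, 0, 0, 0, 0, 0, 0, 0, 0, 0, 0, 0], newtons=30)

```text
time: 2.1
position: [0.4055, 0.0009, 0.2312]
tool_rot: [180.0, -0.0, 171.5]
ft_force: [0.0, 1.1, 0.1]
finger_gap: 0.0
```

```bash
cat >> h.py <<'E'
def st():
    s=ctrl.sense();r=np.load('rail.npz');p=np.array(s['position']);f=np.array(s['ft_force'])
    g=lambda v:(1*np.array([v@r['X'],v@r['Y']])).round(4)
    print('t',round(s['time'],2),'rail',g(p[:2]-r['c']),'z',p[2].round(4),'yaw',np.round(s['tool_rot'],2),'F rail',g(f[:2]).round(2),f[2].round(2),'gap',round(s['finger_gap'],3))
E
python3 -c "from h import *;st()"
```

```text
t 2.1 rail [-0.1771  0.0261] z 0.2312 yaw [179.99  -0.   171.48] F rail [-0.13  1.1 ] 0.09 gap 0.0
```

>>> send_rows(fingers=[1, 1, 1, 1, 1, 1, 1, 1, 1, 1, 1, 1, 1, 1, 1], dp=[[0, -30, 0], [0, -30, 0], [0, -30, 0], [0, -25, 0], [0, 0, 20], [0, 0, 30], [0, 0, 30], [0, 0, 30], [0, 0, 30], [0, 0, 30], [0, 0, 20], [0, 0, 15], [0, 0, 9], [0, 0, 5], [0, 0, 0]], yaw=[0, 0, 0, 0, 0, 0, 0, 0, 0, 0, 0, 0, 0, 0, 0])

```text
time: 3.6
position: [0.3884, -0.1115, 0.0121]
tool_rot: [180.0, -0.0, 171.5]
ft_force: [0.1, -0.2, -0.2]
finger_gap: -0.0
```

```bash
python3 - <<'E'
from h import *
st();d=grab('side');cv2.imwrite('pics/side1.png',cv2.resize(d['color'][160:360,180:446,::-1],None,fx=3,fy=3))
E
```

```text
t 3.6 rail [-0.1774 -0.0876] z 0.0121 yaw [ 1.8000e+02 -3.0000e-02  1.7147e+02] F rail [ 0.09 -0.22] -0.23 gap -0.0
```

View pics/side1.png

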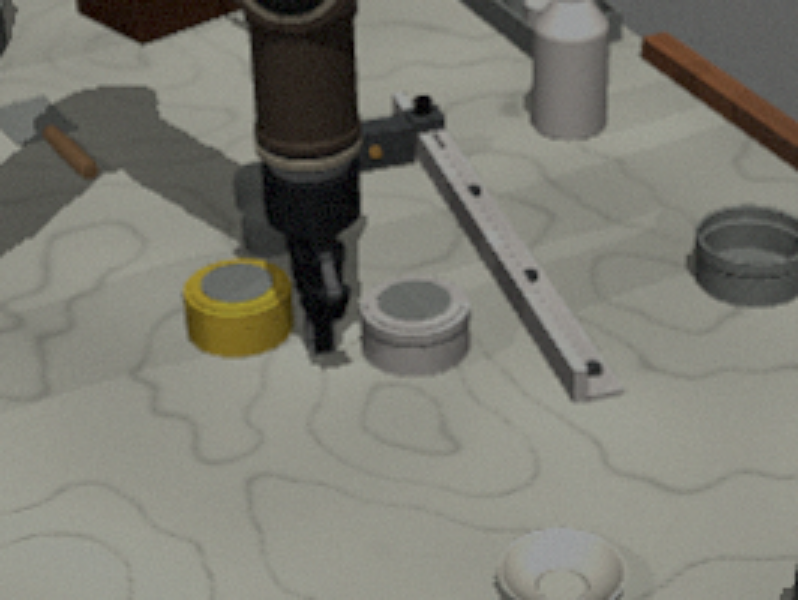

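The shut fingers stand between the yellow tin and the sample tin, at about (325,350), touching neither. Next I push towards the rail.

>>> send_rows(fingers=[1, 1, 1, 1, 1, 1, 1, 1, 1, 1, 1, 1, 1, 1, 1, 1, 1, 1, 1, 1], dp=[[-5, 0, 0], [-5, 0, 0], [-5, 0, 0], [-3, 0, 0], [-3, 0, 0], [-3, 0, 0], [-3, 0, 0], [-3, 0, 0], [-3, 0, 0], [-3, 0, 0], [-3, 0, 0], [-3, 0, 0], [-3, 0, 0], [-3, 0, 0], [-3, 0, 0], [-3, 0, 0], [-3, 0, 0], [-3, 0, 0], [-3, 0, 0], [-3, 0, 0]], yaw=[0, 0, 0, 0, 0, 0, 0, 0, 0, 0, 0, 0, 0, 0, 0, 0, 0, 0, 0, 0])

```text
time: 5.65
position: [0.454, -0.1213, 0.0123]
tool_rot: [180.0, 0.0, 171.5]
ft_force: [-1.9, 0.2, -1.7]
finger_gap: 0.001
```

```bash
cat >> h.py <<'E'
def tin():
    d=grab('top');P=cloud(d);r=np.load('rail.npz');q=P[...,:2]-r['c'];rx=q@r['X'];ry=q@r['Y']
    hsv=cv2.cvtColor(d['color'],cv2.COLOR_RGB2HSV)
    m=((P[...,2]>.039)&(P[...,2]<.052)&(rx<.003)&(rx>-.15)&(ry<.203)&(ry>-.2)&(hsv[...,2]>60)).astype(np.uint8)
    n,l,s,c=cv2.connectedComponentsWithStats(m)
    if n<2: print('no tin');return
    i=1+np.argmax(s[1:,4]);a=np.c_[rx[l==i],ry[l==i]].astype(np.float32)
    cc,R=cv2.minEnclosingCircle(a);print('tin px',c[i].round(1),'n',s[i,4],'circ',np.round(cc,4),round(R,4),'x',a[:,0].min().round(4),a[:,0].max().round(4),'y',a[:,1].min().round(4),a[:,1].max().round(4))
E
python3 -c "from h import *;st();tin()"
```

```text
t 5.65 rail [-0.111  -0.0876] z 0.0123 yaw [180.     0.   171.47] F rail [-1.87 -0.05] -1.68 gap 0.001
tin px [358.8 251.2] n 130 circ [-0.0384 -0.0654] 0.0344 x -0.0669 -0.0098 y -0.0845 -0.0447
```

>>> send_rows(fingers=[1, 1, 1, 1, 1], dp=[[-2, 0, 0], [-2, 0, 0], [-1, 0, 0], [-1, 0, 0], [0, 0, 0]], yaw=[0, 0, 0, 0, 0])

```text
time: 6.2
position: [0.4599, -0.1222, 0.0123]
tool_rot: [-180.0, 0.0, 171.5]
ft_force: [-3.3, 1.0, 0.4]
finger_gap: 0.006
```

```bash
python3 -c "from h import *;st()"
```

```text
t 6.2 rail [-0.1051 -0.0876] z 0.0123 yaw [-1.8000e+02  1.0000e-02  1.7148e+02] F rail [-3.4  0.5] 0.39 gap 0.006
```

>>> send_rows(fingers=[1, 1, 1, 1, 1], dp=[[-0.5, 0, 0], [-0.5, 0, 0], [-0.4, 0, 0], [-0.3, 0, 0], [0, 0, 0]], yaw=[0, 0, 0, 0, 0])

```text
time: 6.7
position: [0.4607, -0.1223, 0.0122]
tool_rot: [180.0, -0.1, 171.5]
ft_force: [-6.2, 0.1, 4.8]
finger_gap: 0.001
```

>>> send_rows(fingers=[1, 1, 1, 1, 1], dp=[[-0.3, 0, 0], [-0.3, 0, 0], [-0.2, 0, 0], [-0.2, 0, 0], [0, 0, 0]], yaw=[0, 0, 0, 0, 0])

```text
time: 7.2
position: [0.4607, -0.1223, 0.0121]
tool_rot: [180.0, -0.2, 171.5]
ft_force: [-8.3, 0.1, 6.4]
finger_gap: -0.005
```

The arm is soft: about 2 N per mm of command. I'll back off and look.

>>> send_rows(fingers=[1, 1, 1, 1, 1, 1, 1], dp=[[2, 0, 0], [5, 0, 0], [12, -5, 0], [12, -15, 0], [8, -25, 0], [0, -30, 0], [0, 0, 0]], yaw=[0, 0, 0, 0, 0, 0, 0])

```text
time: 7.9
position: [0.4116, -0.1951, 0.0128]
tool_rot: [-179.9, 0.1, 171.2]
ft_force: [1.0, 0.6, 0.8]
finger_gap: -0.002
```

```bash
python3 - <<'E'
from h import *
st();tin();d=dict(np.load('pics/top.npz'));im=d['color'][180:350,190:450,::-1];cv2.imwrite('pics/crop2.png',cv2.resize(np.clip(im*1.6,0,255).astype(np.uint8),None,fx=3,fy=3,interpolation=cv2.INTER_CUBIC))
E
```

```text
t 7.9 rail [-0.1422 -0.1669] z 0.0128 yaw [-1.7987e+02  1.2000e-01  1.7117e+02] F rail [0.87 0.75] 0.84 gap -0.002
tin px [370.3 258.6] n 1116 circ [-0.0463 -0.0889] 0.045 x -0.0907 -0.0015 y -0.1333 -0.0444
```

View pics/crop2.png

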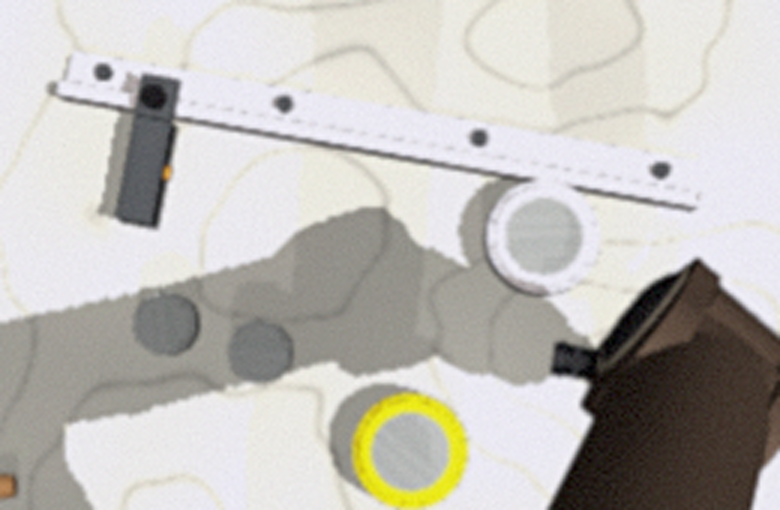

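The tin (crop pixel (540,235)) is on the rail and the rest has not moved. Now I go behind the tin, with the push face turned 20° into the rail.

>>> send_rows(fingers=[1, 1, 1, 1, 1, 1, 1, 1], dp=[[-20, 0, 0], [-25, 0, 0], [-20, 0, 0], [-5, 0, 0], [0, 0, 0], [0, 0, 0], [0, 0, 0], [0, 0, 0]], yaw=[0, 0, 0, 0, 0.115, 0.115, 0.115, 0])

```text
time: 8.75
position: [0.4809, -0.2005, 0.012]
tool_rot: [-180.0, -0.1, 151.6]
ft_force: [-1.2, 0.3, 1.0]
finger_gap: -0.0
```

```bash
python3 -c "from h import *;st()"
```

```text
t 8.75 rail [-0.0728 -0.162 ] z 0.012 yaw [-1.7999e+02 -6.0000e-02  1.5164e+02] F rail [-1.23  0.14] 0.96 gap -0.0
```

>>> send_rows(fingers=[1, 1, 1, 1, 1, 1, 1, 1, 1, 1, 1, 1, 1, 1], dp=[[1.03, 2.82, 0], [1.03, 2.82, 0], [1.03, 2.82, 0], [1.03, 2.82, 0], [1.03, 2.82, 0], [1.03, 2.82, 0], [1.03, 2.82, 0], [1.03, 2.82, 0], [1.03, 2.82, 0], [1.03, 2.82, 0], [1.03, 2.82, 0], [1.03, 2.82, 0], [1.03, 2.82, 0], [0, 0, 0]], yaw=[0, 0, 0, 0, 0, 0, 0, 0, 0, 0, 0, 0, 0, 0])

```text
time: 10.15
position: [0.4823, -0.1671, 0.0122]
tool_rot: [-179.7, -0.2, 151.4]
ft_force: [-16.9, -14.7, 12.4]
finger_gap: -0.002
```

```bash
python3 -c "from h import *;st();tin()"
```

```text
t 10.15 rail [-0.0763 -0.1287] z 0.0122 yaw [-179.66   -0.24  151.41] F rail [-14.53 -16.99] 12.39 gap -0.002
tin px [360.3 255.3] n 701 circ [-0.0463 -0.0761] 0.045 x -0.0907 -0.0013 y -0.1019 -0.034
```

The push wedges: 22 N total at about 40° (tin centre at rail y −0.076, still on the rail). I'll back off and push more squarely, 10° into the rail.

>>> send_rows(fingers=[1, 1, 1, 1, 1, 1], dp=[[-3.3, -9.1, 0], [-3.4, -9.2, 0], [-14.7, 5.3, 0], [0, 0, 0], [0, 0, 0], [0, 0, 0]], yaw=[0, 0, 0, -0.087, -0.087, 0])

```text
time: 10.8
position: [0.5007, -0.1843, 0.0123]
tool_rot: [180.0, 0.0, 161.8]
ft_force: [-0.5, 0.7, -0.6]
finger_gap: -0.001
```

```bash
python3 -c "from h import *;st();tin()"
```

```text
t 10.8 rail [-0.0556 -0.1431] z 0.0123 yaw [1.7997e+02 4.0000e-02 1.6177e+02] F rail [-0.55  0.63] -0.55 gap -0.001
tin px [362.5 257.4] n 894 circ [-0.0463 -0.076 ] 0.0451 x -0.0905 -0.0013 y -0.116 -0.0339
```

>>> send_rows(fingers=[1, 1, 1, 1, 1, 1, 1, 1, 1], dp=[[0.34, 1.97, 0], [0.34, 1.97, 0], [0.34, 1.97, 0], [0.34, 1.97, 0], [0.34, 1.97, 0], [0.34, 1.97, 0], [0.34, 1.97, 0], [0.34, 1.97, 0], [0, 0, 0]], yaw=[0, 0, 0, 0, 0, 0, 0, 0, 0])

```text
time: 11.75
position: [0.5018, -0.1689, 0.0122]
tool_rot: [-180.0, -0.1, 161.6]
ft_force: [-2.9, -3.5, 1.3]
finger_gap: 0.0
```

```bash
python3 -c "from h import *;st();tin()"
```

```text
t 11.75 rail [-0.0568 -0.1277] z 0.0122 yaw [-1.7996e+02 -5.0000e-02  1.6164e+02] F rail [-2.36 -3.92] 1.28 gap 0.0
tin px [357.7 255.9] n 740 circ [-0.0464 -0.0687] 0.0446 x -0.0908 -0.0025 y -0.0968 -0.0266
```

>>> send_rows(fingers=[1, 1, 1, 1, 1, 1, 1, 1, 1, 1, 1, 1, 1, 1, 1, 1, 1, 1, 1, 1], dp=[[0.34, 1.97, 0], [0.34, 1.97, 0], [0.34, 1.97, 0], [0.34, 1.97, 0], [0.34, 1.97, 0], [0.34, 1.97, 0], [0.34, 1.97, 0], [0.34, 1.97, 0], [0.34, 1.97, 0], [0.34, 1.97, 0], [0.34, 1.97, 0], [0.34, 1.97, 0], [0.34, 1.97, 0], [0.34, 1.97, 0], [0.34, 1.97, 0], [0.34, 1.97, 0], [0.34, 1.97, 0], [0.34, 1.97, 0], [0.34, 1.97, 0], [0.34, 1.97, 0]], yaw=[0, 0, 0, 0, 0, 0, 0, 0, 0, 0, 0, 0, 0, 0, 0, 0, 0, 0, 0, 0])

```text
time: 13.8
position: [0.5074, -0.1299, 0.0122]
tool_rot: [-179.9, -0.1, 161.6]
ft_force: [-4.0, -5.8, 2.3]
finger_gap: 0.001
```

```bash
python3 -c "from h import *;st();tin()"
```

```text
t 13.8 rail [-0.057  -0.0883] z 0.0122 yaw [-1.7993e+02 -6.0000e-02  1.6160e+02] F rail [-3.11 -6.3 ] 2.29 gap 0.001
tin px [339.5 251.9] n 589 circ [-0.046  -0.0297] 0.0444 x -0.0899 -0.002 y -0.0435 0.0123
```

>>> send_rows(fingers=[1, 1, 1, 1, 1, 1, 1, 1, 1, 1, 1, 1, 1, 1, 1, 1, 1, 1, 1, 1], dp=[[0.34, 1.97, 0], [0.34, 1.97, 0], [0.34, 1.97, 0], [0.34, 1.97, 0], [0.34, 1.97, 0], [0.34, 1.97, 0], [0.34, 1.97, 0], [0.34, 1.97, 0], [0.34, 1.97, 0], [0.34, 1.97, 0], [0.34, 1.97, 0], [0.34, 1.97, 0], [0.34, 1.97, 0], [0.34, 1.97, 0], [0.34, 1.97, 0], [0.34, 1.97, 0], [0.34, 1.97, 0], [0.34, 1.97, 0], [0.34, 1.97, 0], [0.34, 1.97, 0]], yaw=[0, 0, 0, 0, 0, 0, 0, 0, 0, 0, 0, 0, 0, 0, 0, 0, 0, 0, 0, 0])

```text
time: 15.85
position: [0.5133, -0.0904, 0.0122]
tool_rot: [-179.9, -0.1, 161.6]
ft_force: [-5.5, -6.5, 1.9]
finger_gap: -0.0
```

```bash
python3 -c "from h import *;st();tin()"
```

```text
t 15.85 rail [-0.057  -0.0483] z 0.0122 yaw [-1.7993e+02 -7.0000e-02  1.6161e+02] F rail [-4.47 -7.23] 1.89 gap -0.0
tin px [320.9 248. ] n 465 circ [-0.0445  0.018 ] 0.0424 x -0.0864 -0.0026 y 0.0072 0.0524
```

>>> send_rows(fingers=[1, 1, 1, 1, 1, 1, 1, 1, 1, 1, 1, 1, 1, 1, 1, 1, 1, 1, 1, 1], dp=[[0.84, 1.89, 0], [0.34, 1.97, 0], [0.34, 1.97, 0], [0.34, 1.97, 0], [0.34, 1.97, 0], [0.34, 1.97, 0], [0.34, 1.97, 0], [0.34, 1.97, 0], [0.34, 1.97, 0], [0.34, 1.97, 0], [0.34, 1.97, 0], [0.34, 1.97, 0], [0.34, 1.97, 0], [0.34, 1.97, 0], [0.34, 1.97, 0], [0.34, 1.97, 0], [0.34, 1.97, 0], [0.34, 1.97, 0], [0.34, 1.97, 0], [0.34, 1.97, 0]], yaw=[0, 0, 0, 0, 0, 0, 0, 0, 0, 0, 0, 0, 0, 0, 0, 0, 0, 0, 0, 0])

```text
time: 17.9
position: [0.5188, -0.0507, 0.0122]
tool_rot: [-179.9, -0.1, 161.6]
ft_force: [-3.5, -5.9, 3.5]
finger_gap: -0.001
```

```bash
python3 -c "from h import *;st();tin()"
```

```text
t 17.9 rail [-0.0573 -0.0083] z 0.0122 yaw [-1.7993e+02 -7.0000e-02  1.6161e+02] F rail [-2.61 -6.31] 3.46 gap -0.001
tin px [301.3 244.3] n 283 circ [-0.0429  0.0684] 0.0389 x -0.0812 -0.0045 y 0.0613 0.0926
```

>>> send_rows(fingers=[1, 1, 1, 1, 1, 1, 1, 1, 1, 1, 1, 1, 1, 1, 1, 1, 1, 1, 1, 1], dp=[[0.34, 1.97, 0], [0.34, 1.97, 0], [0.34, 1.97, 0], [0.34, 1.97, 0], [0.34, 1.97, 0], [0.34, 1.97, 0], [0.34, 1.97, 0], [0.34, 1.97, 0], [0.34, 1.97, 0], [0.34, 1.97, 0], [0.34, 1.97, 0], [0.34, 1.97, 0], [0.34, 1.97, 0], [0.34, 1.97, 0], [0.34, 1.97, 0], [0.34, 1.97, 0], [0.34, 1.97, 0], [0.34, 1.97, 0], [0.34, 1.97, 0], [0.34, 1.97, 0]], yaw=[0, 0, 0, 0, 0, 0, 0, 0, 0, 0, 0, 0, 0, 0, 0, 0, 0, 0, 0, 0])

```text
time: 19.95
position: [0.5247, -0.0112, 0.0122]
tool_rot: [-179.9, -0.1, 161.6]
ft_force: [-3.4, -5.8, 2.9]
finger_gap: -0.002
```

```bash
python3 -c "from h import *;st();tin()"
```

```text
t 19.95 rail [-0.0574  0.0317] z 0.0122 yaw [-1.7993e+02 -8.0000e-02  1.6161e+02] F rail [-2.47 -6.23] 2.89 gap -0.002
tin px [281.7 241. ] n 117 circ [-0.0412  0.1201] 0.0298 x -0.0707 -0.0118 y 0.1154 0.132
```

>>> send_rows(fingers=[1, 1, 1, 1, 1, 1, 1, 1, 1, 1, 1, 1, 1, 1, 1, 1, 1, 1, 1, 1], dp=[[0.34, 1.97, 0], [0.34, 1.97, 0], [0.34, 1.97, 0], [0.34, 1.97, 0], [0.34, 1.97, 0], [0.34, 1.97, 0], [0.34, 1.97, 0], [0.34, 1.97, 0], [0.34, 1.97, 0], [0.34, 1.97, 0], [0.34, 1.97, 0], [0.34, 1.97, 0], [0.34, 1.97, 0], [0.34, 1.97, 0], [0.34, 1.97, 0], [0.34, 1.97, 0], [0.34, 1.97, 0], [0.34, 1.97, 0], [0.34, 1.97, 0], [0.34, 1.97, 0]], yaw=[0, 0, 0, 0, 0, 0, 0, 0, 0, 0, 0, 0, 0, 0, 0, 0, 0, 0, 0, 0])

```text
time: 22.0
position: [0.5305, 0.028, 0.0122]
tool_rot: [-179.9, -0.1, 161.6]
ft_force: [-3.7, -6.0, 3.6]
finger_gap: -0.001
```

```bash
python3 - <<'E'
from h import *
st()
d=grab('side');cv2.imwrite('pics/side2.png',cv2.resize(d['color'][160:310,220:420,::-1],None,fx=4,fy=4,interpolation=cv2.INTER_CUBIC))
E
```

```text
t 22.0 rail [-0.0574  0.0714] z 0.0122 yaw [-1.799e+02 -9.000e-02  1.616e+02] F rail [-2.74 -6.47] 3.55 gap -0.001
```

View pics/side2.png

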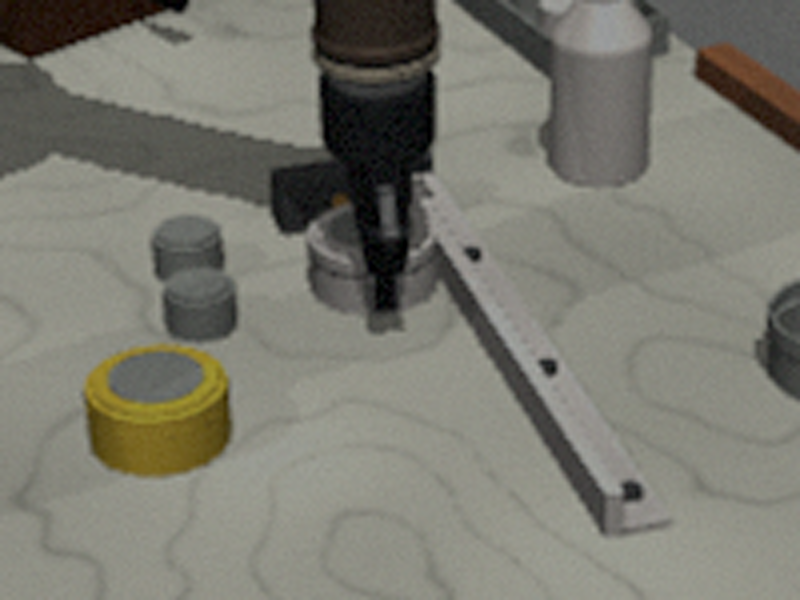

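The tin (crop (375,255)) slides along the rail, short of the stop, and the small tins are undisturbed. I approach more slowly from here.

>>> send_rows(fingers=[1, 1, 1, 1, 1, 1, 1, 1, 1, 1, 1, 1, 1, 1], dp=[[0.34, 1.97, 0], [0.34, 1.97, 0], [0.34, 1.97, 0], [0.34, 1.97, 0], [0.34, 1.97, 0], [0.34, 1.97, 0], [0.34, 1.97, 0], [0.34, 1.97, 0], [0.34, 1.97, 0], [0.34, 1.97, 0], [0.17, 0.99, 0], [0.17, 0.99, 0], [0.17, 0.99, 0], [0.17, 0.99, 0]], yaw=[0, 0, 0, 0, 0, 0, 0, 0, 0, 0, 0, 0, 0, 0])

```text
time: 23.45
position: [0.5339, 0.0515, 0.0122]
tool_rot: [-179.9, -0.1, 161.6]
ft_force: [-4.2, -7.0, 4.8]
finger_gap: -0.0
```

```bash
python3 -c "from h import *;st()"
```

```text
t 23.45 rail [-0.0575  0.0951] z 0.0122 yaw [-1.7989e+02 -1.0000e-01  1.6160e+02] F rail [-3.14 -7.57] 4.84 gap -0.0
```

>>> send_rows(fingers=[1, 1, 1, 1, 1, 1], dp=[[0.12, 0.69, 0], [0.12, 0.69, 0], [0.12, 0.69, 0], [0.12, 0.69, 0], [0.12, 0.69, 0], [0.12, 0.69, 0]], yaw=[0, 0, 0, 0, 0, 0])

```text
time: 24.05
position: [0.5345, 0.0556, 0.0122]
tool_rot: [-179.9, -0.1, 161.6]
ft_force: [-4.4, -8.4, 5.9]
finger_gap: 0.002
```

>>> send_rows(fingers=[1, 1, 1, 1, 1], dp=[[0.12, 0.69, 0], [0.12, 0.69, 0], [0.12, 0.69, 0], [0.12, 0.69, 0], [0.12, 0.69, 0]], yaw=[0, 0, 0, 0, 0])

```text
time: 24.55
position: [0.535, 0.059, 0.0122]
tool_rot: [-179.9, -0.1, 161.6]
ft_force: [-4.3, -7.1, 4.5]
finger_gap: -0.002
```

```bash
python3 -c "from h import *;st()"
```

```text
t 24.55 rail [-0.0575  0.1027] z 0.0122 yaw [-1.7988e+02 -1.1000e-01  1.6159e+02] F rail [-3.24 -7.71] 4.53 gap -0.002
```

>>> send_rows(fingers=[1, 1, 1, 1], dp=[[0.1, 0.49, 0], [0.1, 0.49, 0], [0.1, 0.49, 0], [0.1, 0.49, 0]], yaw=[0, 0, 0, 0])

```text
time: 24.95
position: [0.5353, 0.0611, 0.0122]
tool_rot: [-179.9, -0.1, 161.6]
ft_force: [-4.3, -7.1, 5.3]
finger_gap: 0.001
```

>>> send_rows(fingers=[1, 1, 1, 1], dp=[[0.1, 0.49, 0], [0.1, 0.49, 0], [0.1, 0.49, 0], [0.1, 0.49, 0]], yaw=[0, 0, 0, 0])

```text
time: 25.35
position: [0.5356, 0.0631, 0.0122]
tool_rot: [-179.9, -0.1, 161.6]
ft_force: [-5.0, -8.0, 4.2]
finger_gap: 0.003
```

```bash
python3 -c "from h import *;st()"
```

```text
t 25.35 rail [-0.0575  0.1068] z 0.0122 yaw [-1.7989e+02 -1.0000e-01  1.6160e+02] F rail [-3.74 -8.69] 4.21 gap 0.003
```

>>> send_rows(fingers=[1, 1, 1, 1], dp=[[0.1, 0.49, 0], [0.1, 0.49, 0], [0.1, 0.49, 0], [0.1, 0.49, 0]], yaw=[0, 0, 0, 0])

```text
time: 25.75
position: [0.5358, 0.0651, 0.0122]
tool_rot: [-179.9, -0.1, 161.6]
ft_force: [-4.5, -6.4, 4.6]
finger_gap: -0.002
```

>>> send_rows(fingers=[1, 1, 1], dp=[[0.1, 0.49, 0], [0.1, 0.49, 0], [0.1, 0.49, 0]], yaw=[0, 0, 0])

```text
time: 26.05
position: [0.5361, 0.0666, 0.0122]
tool_rot: [-179.9, -0.1, 161.6]
ft_force: [-4.3, -7.2, 5.4]
finger_gap: -0.001
```

```bash
python3 -c "from h import *;st()"
```

```text
t 26.05 rail [-0.0576  0.1103] z 0.0122 yaw [-1.7989e+02 -9.0000e-02  1.6160e+02] F rail [-3.17 -7.73] 5.38 gap -0.001
```

>>> send_rows(fingers=[1, 1, 1, 1], dp=[[0.1, 0.49, 0], [0.1, 0.49, 0], [0.1, 0.49, 0], [0.1, 0.49, 0]], yaw=[0, 0, 0, 0])

```text
time: 26.45
position: [0.5363, 0.0678, 0.0122]
tool_rot: [-179.8, -0.1, 161.6]
ft_force: [-4.8, -11.2, 5.4]
finger_gap: 0.001
```

>>> send_rows(fingers=[1, 1, 1], dp=[[0.1, 0.49, 0], [0.1, 0.49, 0], [0.1, 0.49, 0]], yaw=[0, 0, 0])

```text
time: 26.75
position: [0.5362, 0.0679, 0.0122]
tool_rot: [-179.8, -0.1, 161.5]
ft_force: [-5.1, -13.6, 6.8]
finger_gap: -0.001
```

```bash
python3 -c "from h import *;st()"
```

```text
t 26.75 rail [-0.0576  0.1116] z 0.0122 yaw [-1.7977e+02 -7.0000e-02  1.6150e+02] F rail [ -3.03 -14.18] 6.77 gap -0.001
```

Contact: the tin has stalled and the force is rising (14 N at the tool, of which about 7 N is sliding friction). A touch more, then I hold for over a second.

>>> send_rows(fingers=[1, 1, 1, 1, 1, 1, 1, 1, 1], dp=[[0.06, 0.34, 0], [0, 0, 0], [0, 0, 0], [0, 0, 0], [0, 0, 0], [0, 0, 0], [0, 0, 0], [0, 0, 0], [0, 0, 0]], yaw=[0, 0, 0, 0, 0, 0, 0, 0, 0])

```text
time: 27.65
position: [0.5362, 0.0679, 0.0122]
tool_rot: [-179.8, -0.1, 161.5]
ft_force: [-5.2, -14.0, 7.0]
finger_gap: 0.002
```

>>> send_rows(fingers=[1, 1, 1, 1, 1, 1, 1, 1], dp=[[0, 0, 0], [0, 0, 0], [0, 0, 0], [0, 0, 0], [0, 0, 0], [0, 0, 0], [0, 0, 0], [0, 0, 0]], yaw=[0, 0, 0, 0, 0, 0, 0, 0])

```text
time: 28.45
position: [0.5363, 0.0679, 0.0122]
tool_rot: [-179.8, -0.1, 161.5]
ft_force: [-5.1, -13.8, 6.6]
finger_gap: -0.002
```

```bash
python3 -c "from h import *;st()"
```

```text
t 28.45 rail [-0.0576  0.1116] z 0.0122 yaw [-1.7976e+02 -7.0000e-02  1.6148e+02] F rail [ -3.   -14.44] 6.62 gap -0.002
```

>>> send_rows(fingers=[1, 1, 1, 1, 1, 1, 1, 1, 1, 1, 1, 1, 1, 1, 1, 1, 1], dp=[[0.05, 0.3, 0], [0.05, 0.3, 0], [0.05, 0.2, 0], [0, 0, 0], [0, 0, 0], [0, 0, 0], [0, 0, 0], [0, 0, 0], [0, 0, 0], [0, 0, 0], [0, 0, 0], [0, 0, 0], [0, 0, 0], [0, 0, 0], [0, 0, 0], [0, 0, 0], [0, 0, 0]], yaw=[0, 0, 0, 0, 0, 0, 0, 0, 0, 0, 0, 0, 0, 0, 0, 0, 0])

```text
time: 30.15
position: [0.5363, 0.0679, 0.0122]
tool_rot: [-179.7, -0.1, 161.4]
ft_force: [-6.2, -15.8, 7.9]
finger_gap: 0.002
```

```bash
python3 -c "from h import *;st()"
```

```text
t 30.15 rail [-0.0576  0.1116] z 0.0122 yaw [-1.7971e+02 -7.0000e-02  1.6145e+02] F rail [ -3.79 -16.49] 7.87 gap 0.002
```

>>> send_rows(fingers=[1, 1, 1, 1, 1, 1, 1, 1, 1, 1, 1, 1, 1, 1, 1, 1, 1, 1, 1], dp=[[0, -1, 0], [0, -1, 0], [0, -1, 0], [0, -1, 0], [0, -1, 0], [0, -1, 0], [0, -2, 0], [0, -4, 0], [0, -10, 0], [0, -20, 0], [0, -20, 0], [0, -10, -20], [0, 0, -30], [0, 0, -30], [0, -30, -30], [0, -30, -30], [0, -30, -30], [0, -30, 0], [0, 0, 0]], yaw=[0, 0, 0, 0, 0, 0, 0, 0, 0, 0, 0, 0, 0, 0, 0, 0, 0, 0, 0])

```text
time: 32.05
position: [0.4761, -0.114, 0.1835]
tool_rot: [180.0, 0.1, 161.3]
ft_force: [0.4, 0.5, -0.3]
finger_gap: 0.002
```

```bash
python3 - <<'E'
from h import *
st();tin();d=dict(np.load('pics/top.npz'));im=d['color'][190:310,210:370,::-1];cv2.imwrite('pics/crop3.png',cv2.resize(np.clip(im*1.6,0,255).astype(np.uint8),None,fx=5,fy=5,interpolation=cv2.INTER_CUBIC))
P=cloud(d);
for m,s,c in blobs(P,.015,.3):
    t=P[m];t=t[t[:,2]>np.percentile(t[:,2],90)-.008]
    cc,r=cv2.minEnclosingCircle(t[:,:2].astype(np.float32));print(c.round(),s[4],np.round(cc,4),round(r,4))
E
```

```text
t 32.05 rail [-0.0903 -0.0771] z 0.1835 yaw [1.7997e+02 1.3000e-01 1.6133e+02] F rail [0.34 0.59] -0.27 gap 0.002
tin px [263.7 239.7] n 1043 circ [-0.0461  0.1676] 0.045 x -0.0908 -0.0016 y 0.1234 0.203
[246. 157.] 323 [0.7493 0.1695] 0.0243
[381. 170.] 124 [ 0.7485 -0.1604] 0.0424
[264. 232.] 2673 [0.5825 0.1657] 0.096
[347. 260.] 105 [ 0.4935 -0.0674] 0.0145
[245. 288.] 364 [0.4421 0.1612] 0.0251
[276. 297.] 358 [0.4222 0.0855] 0.0248
[321. 328.] 774 [ 0.3496 -0.0337] 0.0438
[174. 343.] 250 [0.3072 0.327 ] 0.0497
```

View pics/crop3.png

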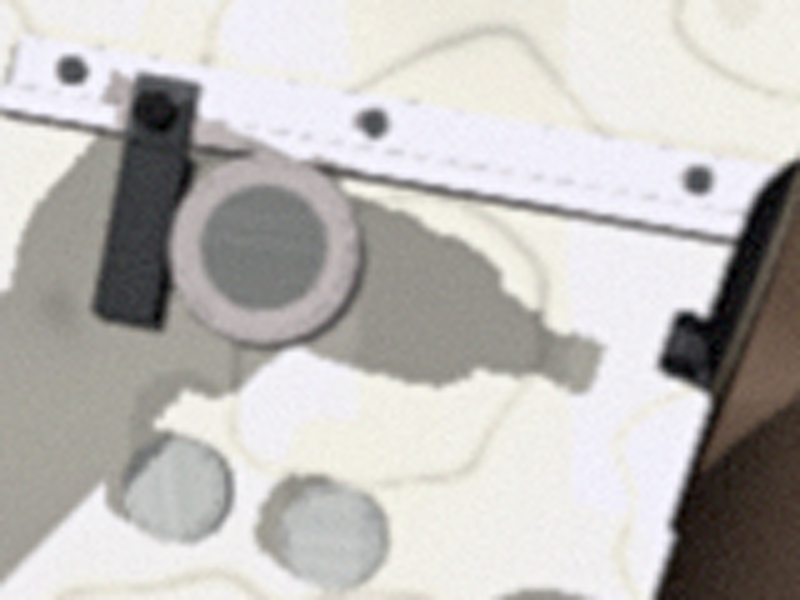

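The tin, at crop pixel (267,248), touches both the rail and the stop block and hides the pin. The bystanders measure unmoved and the arm is clear, so I'm handing in.

```bash
python3 -c "from h import *;print(ctrl.finish_job())"
```

```text
the job is handed in; nothing more can be done
None
```

I pushed the big tin to the rail at the end away from the stop and slid it about 245 mm along to the stop. I pressed it home there, let go, and handed the job in at about 32 s.

**Press:** The tin stalled at the stop. I held about 14 N along the rail at the tool for 1.7 s, then about 16.5 N for 1.4 s. Sliding alone had been taking about 7.5 N. So I estimate 7 to 9 N reached the stop, but I did not measure that force directly.

**Last checks:**
- **Tin position:** The top view shows the tin touching both the rail and the stop block. Its centre measures 46 mm from the rail face; 45 mm is exact contact, and the calibration is good to about 2 mm.
- **Pin:** The tin hides the pin, so I could not see that it is still in. I infer it from the contact and the stall.
- **Other things:** Both small tins and the yellow tin measured unmoved, within 1 mm. The spatula measured within 1 to 2 mm of where it was. The bottle and sieve only partly fell inside the measured area and showed no shift beyond about 2 mm. I did not re-measure the dish, but the arm's moves kept away from it.
- **Robot:** The fingers were clear of everything at hand-in.

**What went wrong:** My first slide, at a 20° angle, wedged the tin against the rail. The tool read about 22 N sideways plus 12 N upward, about 25.6 N in total and so right at the dent limit. I only read the force at the end of each move, so a higher peak there is possible. I backed off and pushed at 10°; after that the readings during the slide stayed under 10 N. The total was 19 N at most, in the final press.

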